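Load and lock core inserts in a mould plate

TASK

Draw the lock bar of the mould plate fully back by its upright handle, plug every core insert standing on the bench into a free pocket of its own shape, and press each one down until it is fully home, its base flush with the plate. Then push the lock bar fully home again so that its tabs hold the inserts in, and leave the other things on the bench alone.

Things in the scene. Friction and masses are not known exactly. Their poses are not given: they have to be found in the camera images.
- mould_plate: fixed steel mould plate, 156 mm (x) by 210 mm (y), 40 mm thick, flat on the bench, four pockets in two rows either side of a lock bar. Origin: centre of the underside, z up, y along the bar towards its handle. A small keeper bridge, 30 mm (x) by 12 mm (y), top 52 mm above the bench, straddles the bar 22 mm to +y of the centre
- pocket_square_a (a point): centre of the mouth, in the plate's top face, of the square pocket 48 by 48 mm (plate x by y), 42 mm to -x and 44 mm to -y of the plate's centre; axes as the plate's. A stiff ejector pad inside stops an insert with its underside 20 mm down (base 8 mm proud); pushed with 10 to 15 N it sinks 9 mm and stays: underside 29 mm down, base 1 mm below the face
- pocket_square_b (a point): centre of the mouth, in the plate's top face, of the square pocket 48 by 48 mm (plate x by y), 42 mm to +x and 44 mm to +y of the plate's centre; axes as the plate's. A stiff ejector pad inside stops an insert with its underside 20 mm down (base 8 mm proud); pushed with 10 to 15 N it sinks 9 mm and stays: underside 29 mm down, base 1 mm below the face
- pocket_oblong_a (a point): centre of the mouth, in the plate's top face, of the oblong pocket 40 by 58 mm (plate x by y), 38 mm to -x and 44 mm to +y of the plate's centre; axes as the plate's. A stiff ejector pad inside stops an insert with its underside 20 mm down (base 8 mm proud); pushed with 10 to 15 N it sinks 9 mm and stays: underside 29 mm down, base 1 mm below the face
- pocket_oblong_b (a point): centre of the mouth, in the plate's top face, of the oblong pocket 40 by 58 mm (plate x by y), 38 mm to +x and 44 mm to -y of the plate's centre; axes as the plate's. A stiff ejector pad inside stops an insert with its underside 20 mm down (base 8 mm proud); pushed with 10 to 15 N it sinks 9 mm and stays: underside 29 mm down, base 1 mm below the face
- lock_bar (a joint): slide of the flat lock bar along the plate's +y, m: 0 fully home (tabs over the edges of all pockets), 0.044 fully back (pockets clear), hard stops at both; starts home or nearly. About 4 N moves it and it stays put. It lies on the plate's centre line, 16 mm wide, 50 mm over its two pairs of tabs, from 1.5 to 7.5 mm above the plate; an insert standing proud blocks it
- bar_handle (a point): centre of the top of the bar's upright handle, a steel block 24 mm (plate x) by 16 mm (plate y), 45 mm high above the bar, at its +y end; top 92.5 mm above the bench; moves with the bar
- square_1: loose steel core insert, square: base 46 by 46 mm, 28 mm high (lowest 6 mm tapered 2 mm a side), with a raised core 26 by 26 mm, 42 mm high, centred on it (70 mm in all); about 0.55 kg. Stands upright on the bench at the start, or is absent. Origin: centre of the underside; z up, x and y along the sides in the order given. Grip by the core
- square_2: loose steel core insert, square: base 46 by 46 mm, 28 mm high (lowest 6 mm tapered 2 mm a side), with a raised core 26 by 26 mm, 42 mm high, centred on it (70 mm in all); about 0.55 kg. Stands upright on the bench at the start, or is absent. Origin: centre of the underside; z up, x and y along the sides in the order given. Grip by the core
- oblong_1: loose steel core insert, oblong: base 38 by 56 mm, 28 mm high (lowest 6 mm tapered 2 mm a side), with a raised core 18 by 34 mm, 42 mm high, centred on it (70 mm in all); about 0.55 kg. Stands upright on the bench at the start, or is absent. Origin: centre of the underside; z up, x and y along the sides in the order given. Grip by the core
- oblong_2: loose steel core insert, oblong: base 38 by 56 mm, 28 mm high (lowest 6 mm tapered 2 mm a side), with a raised core 18 by 34 mm, 42 mm high, centred on it (70 mm in all); about 0.55 kg. Stands upright on the bench at the start, or is absent. Origin: centre of the underside; z up, x and y along the sides in the order given. Grip by the core
- tumbler: blue drinking tumbler, 80 mm across, 120 mm high, bystander; origin: centre of its underside
- manifold: standing drilled steel block 45 by 140 mm, 80 mm high, with two brass fittings on top, 110 mm overall, bystander; origin: centre of its underside
- hex_key: dark hex key 160 mm long lying flat, 10 mm thick, bystander; origin: on the bench at the middle of its long arm
There are look-alikes about, which are no part of the job. What is shaped like the square_1 but turquoise is not meant.

How it is judged:
On the way, in this order (a step that is already met when the one before it is completed fails the run):
1. the lock bar is drawn back, 38 mm or more (value of joint lock_bar above 0.038 m), for 0.2 s.
2. every insert is fully home in a pocket of its shape (((horizontal distance between square_1 and pocket_square_a below 0.004 m and z of square_1 in the frame of pocket_square_a below -0.027 m and angle between square_1's own z axis and vertical below 0.06 rad) or (horizontal distance between square_1 and pocket_square_b below 0.004 m and z of square_1 in the frame of pocket_square_b below -0.027 m and angle between square_1's own z axis and vertical below 0.06 rad)) and ((horizontal distance between square_2 and pocket_square_a below 0.004 m and z of square_2 in the frame of pocket_square_a below -0.027 m and angle between square_2's own z axis and vertical below 0.06 rad) or (horizontal distance between square_2 and pocket_square_b below 0.004 m and z of square_2 in the frame of pocket_square_b below -0.027 m and angle between square_2's own z axis and vertical below 0.06 rad)) and ((horizontal distance between oblong_1 and pocket_oblong_a below 0.004 m and z of oblong_1 in the frame of pocket_oblong_a below -0.027 m and angle between oblong_1's own z axis and vertical below 0.06 rad) or (horizontal distance between oblong_1 and pocket_oblong_b below 0.004 m and z of oblong_1 in the frame of pocket_oblong_b below -0.027 m and angle between oblong_1's own z axis and vertical below 0.06 rad)) and ((horizontal distance between oblong_2 and pocket_oblong_a below 0.004 m and z of oblong_2 in the frame of pocket_oblong_a below -0.027 m and angle between oblong_2's own z axis and vertical below 0.06 rad) or (horizontal distance between oblong_2 and pocket_oblong_b below 0.004 m and z of oblong_2 in the frame of pocket_oblong_b below -0.027 m and angle between oblong_2's own z axis and vertical below 0.06 rad))), for 0.2 s.
At the end, for the whole second after the job is handed in: Every insert present is upright in a pocket of its own shape, within 4 mm of its centre, its underside at least 27 mm below the plate's top face, at rest; the lock bar is within 3 mm of fully home (all of step 2 and value of joint lock_bar below 0.003 m and linear speed of each of square_1, square_2, oblong_1, oblong_2 below 0.02 m/s); the robot touches nothing.
It fails at once if the tumbler is moved more than 30 mm (distance of tumbler from where it was at the start of the episode above 0.03 m).
It fails at once if the manifold is moved more than 30 mm (distance of manifold from where it was at the start of the episode above 0.03 m).
It fails at once if the hex key is moved more than 30 mm (distance of hex_key from where it was at the start of the episode above 0.03 m).
Of square_1, square_2, oblong_1, oblong_2 only 3 to 4 are there at a start; the rules pass over those that are not, and their reading is None.
At some moment in a run one of square_1, square_2, oblong_1, oblong_2 may be knocked a few centimetres aside while the robot is not near it.
It also fails if it takes over 210 s, if anything falls off the work surface, if the arm or the gripper's body presses on something with over 40 N, if the wrist force passes 120 N, or if a joint passes its speed limit or range.

ROBOT

A 6-joint arm with a two-finger parallel gripper is mounted at the origin on the work surface. World frame = base frame: x ahead of the robot, y to its left, z up, the work surface at z = 0. Lengths are in m, angles in rad, forces in N, time in s.
With the tool pointing down it reaches from about 0.225 to 0.875 m from the base axis. Payload 3.4 kg.
Tool frame: the origin (TCP) lies midway between the tips of the shut fingers; the grasp point (between the pads) lies manip.grip_point_offset behind it (manip.grip_point_offset is the distance from the TCP to the grasp point, in m); z points along the fingers, y is the line along which they close (so a half turn about z gives the same grasp; the last joint's range is limited). The gripper opens to 85 mm and grips with 20 to 120 N. Pads are 22 mm wide; open, the fingers measure 114 mm over their backs; the gripper's body (76 mm by 85 mm) begins 54 mm behind the grasp point. The pads swing forward as they close: fully open they stand 13 mm farther back than shut.
Start: joints at [-1.387, 0.276, 1.505, -0, 1.361, -0.121], TCP at [0.173, -0.549, 0.231] pointing down, gripper open.
Joint ranges: [-2.89, 2.89], [-0.75, 2.08], [0.22, 2.7], [-1.18, 4.32], [0.11, 2.71], [-2.7, 2.7]. Speed limits (rad/s): [2.57, 2.57, 3.14, 3.14, 3.14, 3.14].

INTERFACE

Orientations are given as a unit quaternion [x, y, z, w].
In Python, from bench import manip gives the robot as it stands.
- The arm moves only by the tool drive_tool, never from a script. Its argument "increments" is a list of rows, each a list of 7 numbers: the finger opening in mm, from 0 to 85.4, then the shift along the world's x, y, z normalised to -1 to 1, where 1 is 0.025 m, then the turn, a rotation vector about the world's x, y, z normalised to -1 to 1, where 1 is 6 degrees. In form: [[grip, dx, dy, dz, ax, ay, az], ...]. A call has 1 to 20 rows; each row shifts and turns the commanded pose from where the row before left it; what a row does not reach is not made up. A row lasts 1/12 s, in which the tool goes at most 41.7 mm and 7.16 degrees, less where a joint would pass 70% of its speed; a pose out of reach is approached as far as the arm can. A call with a number of a shift or a turn outside -1 to 1 is refused whole. A call with a gripper value outside its range is refused whole. The fingers move at their own pace and stop on an object; the grip force is fixed at half the most. Time passes only in rows, so rows that do not move let the fingers close. It gives the time, the measured TCP pose, the force, the opening and the grip force at its end, in the units of the state.
- manip.sense(): the state, without advancing time (a new reading comes with each control period).
- manip.read_camera(name): name is "side" or "top"; returns a dict with "color" (480x640x3 uint8, red, green, blue), "mtx" (3x3 intrinsics, pixels), "origin" and "orientation" of the camera in the world. Camera axes: x right, y down, z forward; pixel columns grow to the right and rows downward; lengths in m; the calibration is good to about 2 mm. A picture is of the moment at which its call begins. There is no depth.
- manip.finish_job(): hands the job in; it is judged then, once.
The state is a dict: "time": time; "q": joint angles; "qd": joint speeds; "tau": joint torques, N m; "tool_pos": TCP position; "orientation": TCP orientation; "contact_force": force on the tool from outside, world axes, zero at the start; "torque": the same for the moment, N m; "width": finger opening in m; "gripper_force": force on a finger pad.
Only numpy, scipy, OpenCV 4.12 (cv2) and the standard library are available. Lean on these libraries where they do the work, as an engineer would, in place of code of your own. Each camera call takes 0.05 s, during which the arm holds its last target. There are 200 camera calls.

## Working session

There is one attempt and no reset: what is moved stays moved. The work goes in short steps, Python scripts to look and compute and a tool call to move; the robot and the scene stay as the last step left them, time stands still between calls to the robot, and variables do not carry over. Pictures are saved under pics/ and viewed, at most 14 in all, crops included, and the job is handed in when it is done.

Besides the shell and the picture viewer there is one more tool, called after "Request:" as a command line: name --pt "numbers of a row" for each row, then --argument value for the rest. drive_tool: Moves the arm, as the interface text tells. Its arguments: {"type":"object","properties":{"increments":{"type":"array"}},"required":["increments"]}

```bash
mkdir -p pics; ls; python3 - <<'E'
from bench import manip
import cv2,numpy as np
print(manip.sense(), manip.grip_point_offset)
for n in("top","side"):
    r=manip.read_camera(n); cv2.imwrite(f"pics/{n}0.png",r["color"][:,:,::-1]); print(n,r["mtx"],r["origin"],r["orientation"])
E
```

```text
pics
{'time': 0.0, 'q': array([-1.38699318e+00,  2.76629171e-01,  1.50617644e+00,  9.38307278e-06,
        1.36069834e+00, -1.21015313e-01]), 'qd': array([-0.00137328,  0.00043586,  0.00227316, -0.00157123, -0.0007726 ,
        0.00042359]), 'tau': array([-1.14263676e-03, -4.16783059e+01, -2.45804644e+01, -3.75878262e-04,
        1.10203150e-02,  5.67238523e-07]), 'tool_pos': array([ 0.17245805, -0.54795528,  0.23040297]), 'orientation': array([ 9.88407876e-01,  1.51818833e-01, -2.54114746e-05, -9.55322471e-04]), 'contact_force': array([ 0.17971896, -1.163291  ,  0.58320008]), 'torque': array([-0.05268326,  0.07707674,  0.0341136 ]), 'gripper_force': 0.0, 'width': 0.08526321773525365} 0.0187
top [[458.17348764   0.         321.28704261]
 [  0.         458.17348764 237.6558491 ]
 [  0.           0.           1.        ]] [ 0.51885994 -0.04289191  0.91677426] [-0.70457015  0.7090096  -0.01079586  0.02774402]
side [[557.19164075   0.         316.985044  ]
 [  0.         557.19164075 236.73972931]
 [  0.           0.           1.        ]] [0.05819715 0.65194989 0.5469847 ] [-0.25552696  0.81857918 -0.49110755  0.15312567]
```

View pics/top0.png

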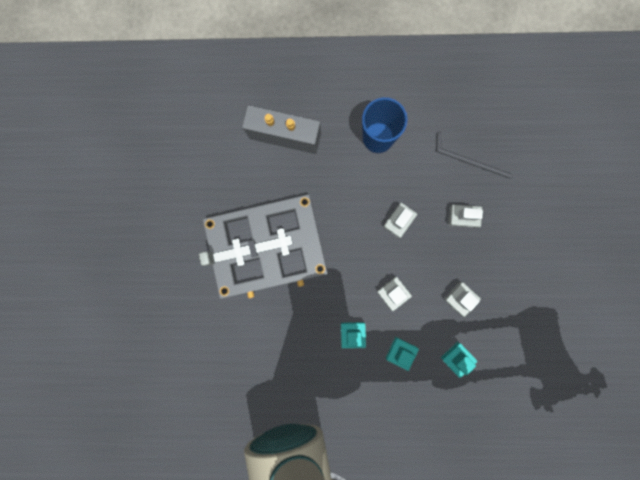

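View pics/side0.png

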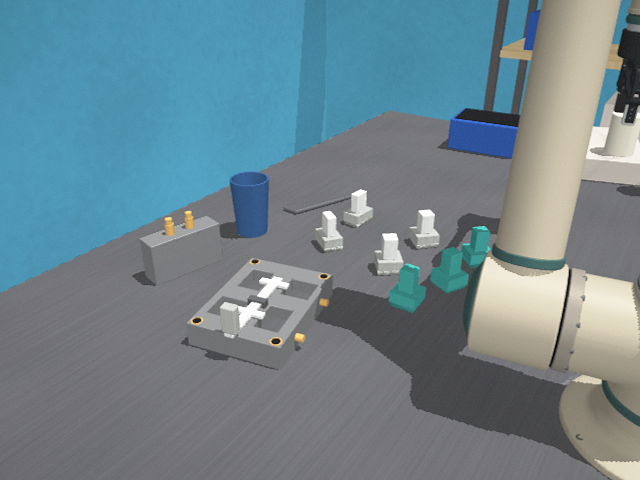

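The top view shows the plate at about (265,246), with its handle at (204,258). The white oblongs are at (401,219) and (467,215), the white squares at (395,293) and (463,299). The turquoise look-alikes are at (353,335), (403,354) and (460,361) and are not wanted. The tumbler is at (384,125), the manifold at (282,126) and the hex key at (475,162). I'll check the choice in one close crop.

```bash
python3 - <<'E'
import cv2,numpy as np
t=cv2.imread("pics/top0.png");s=cv2.imread("pics/side0.png")
a=cv2.resize(t[195:320,370:495],(400,400),interpolation=cv2.INTER_NEAREST)
b=cv2.resize(s[180:305,310:435],(400,400),interpolation=cv2.INTER_NEAREST)
c=cv2.resize(t[185:310,190:340],(400,333),interpolation=cv2.INTER_NEAREST)[:200]
cv2.imwrite("pics/crop.png",np.hstack([a,b]))
for p in [(401,219),(408,212),(395,293),(463,299),(470,213)]: print(p,t[p[1],p[0]])
print(s[265,388],s[240,390],t[240,283],t[258,203],t[260,310],t[230,240])
E
```

```text
(401, 219) [249 249 245]
(408, 212) [248 249 245]
(395, 293) [252 252 250]
(463, 299) [243 243 238]
(470, 213) [248 248 245]
[165 170 166] [238 239 238] [250 250 248] [205 211 200] [170 165 160] [114 108 105]
```

View pics/crop.png

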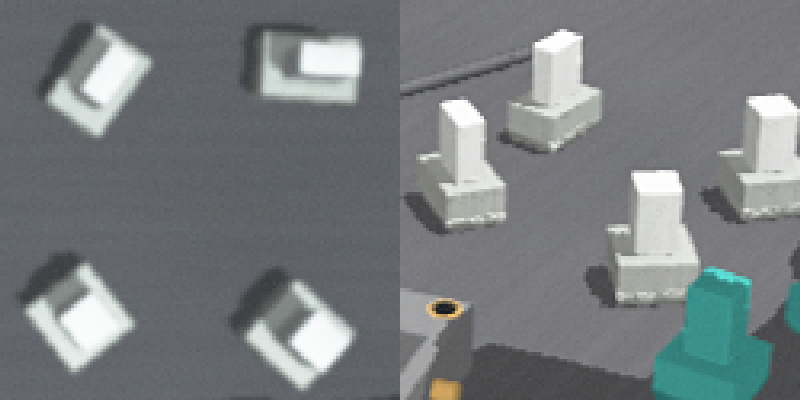

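The close crop confirms four white inserts, two oblong and two square, all distinct from the turquoise ones. Next I fit edge models to both views, with height left free.

```bash
cat > h.py <<'E'
import cv2,numpy as np
from scipy.spatial.transform import Rotation as R
from scipy.optimize import minimize
def load(manip,n,name=None):
    r=manip.read_camera(n); r={k:np.array(v) for k,v in r.items()}
    if name: cv2.imwrite(f"pics/{name}.png",r["color"][:,:,::-1])
    g=cv2.GaussianBlur(cv2.cvtColor(r["color"],cv2.COLOR_RGB2GRAY).astype(np.float32),(0,0),.8)
    gx=cv2.Sobel(g,cv2.CV_32F,1,0)/8;gy=cv2.Sobel(g,cv2.CV_32F,0,1)/8
    r["g"]=(np.clip(gx,-15,15),np.clip(gy,-15,15)); r["Rm"]=R.from_quat(r["orientation"]).as_matrix(); return r
def proj(r,P):
    p=(np.atleast_2d(P)-r["origin"])@r["Rm"]; p=p@r["mtx"].T; return p[:,:2]/p[:,2:]
def ray(r,uv,z):
    d=r["Rm"]@np.linalg.inv(r["mtx"])@np.array([*uv,1.]); return r["origin"]+d*(z-r["origin"][2])/d[2]
def rect(cx,cy,w,h,z):
    c=np.array([[-1,-1],[1,-1],[1,1],[-1,1]])*[w/2,h/2]+[cx,cy]
    return [(np.array([*c[i],z]),np.array([*c[(i+1)%4],z])) for i in range(4)]
SQ=rect(0,0,.026,.026,.07)+rect(0,0,.046,.046,.028); OB=rect(0,0,.018,.034,.07)+rect(0,0,.038,.056,.028)
PL=rect(0,0,.156,.210,.04)+rect(-.042,-.044,.048,.048,.04)+rect(.042,.044,.048,.048,.04)+rect(-.038,.044,.04,.058,.04)+rect(.038,-.044,.04,.058,.04)
def score(p,M,views):
    x,y,z,a=p; c,s=np.cos(a),np.sin(a); T=np.array([[c,-s,0],[s,c,0],[0,0,1]]); tot=0
    f=np.linspace(.03,.97,25)[:,None]
    for r in views:
        v=0
        for A,B in M:
            uv=proj(r,(A*(1-f)+B*f)@T.T+[x,y,z]).astype(np.float32)
            d=uv[-1]-uv[0]; n=np.array([-d[1],d[0]])/(np.linalg.norm(d)+1e-9)
            gx=cv2.remap(r["g"][0],uv[None,:,0],uv[None,:,1],1);gy=cv2.remap(r["g"][1],uv[None,:,0],uv[None,:,1],1)
            v+=np.abs(gx*n[0]+gy*n[1]).mean()
        tot+=v/len(M)
    return tot
def fit(p0,M,views,rng=.012,yaw=np.pi,fixz=False,n=1500,seed=0):
    g=np.random.default_rng(seed); S=np.array([rng,rng,0 if fixz else .006,yaw])
    c=np.array(p0)+g.uniform(-1,1,(n,4))*S; k=np.array([score(p,M,views) for p in c])
    best=None
    for i in np.argsort(-k)[:6]:
        sx=c[i]+np.vstack([np.zeros(4),np.diag([.002,.002,0 if fixz else .002,.04])])
        o=minimize((lambda p:-score([p[0],p[1],p0[2],p[3]] if fixz else p,M,views)),c[i],method="Nelder-Mead",options=dict(initial_simplex=sx,xatol=1e-5,fatol=1e-4,maxiter=500))
        if best is None or o.fun<best.fun: best=o
    return best.x,-best.fun
E
python3 - <<'E'
from bench import manip
from h import *
t=load(manip,"top");s=load(manip,"side")
for n,uv,M in(("o1",(401,219),OB),("o2",(467,215),OB),("s1",(395,293),SQ),("s2",(463,299),SQ)):
    p0=[*ray(t,uv,.04)[:2],0,0]
    for lab,v,fz in(("both",[t,s],0),("top",[t],1)):
        x,f=fit(p0,M,v,fixz=fz,rng=.015); print(n,lab,np.round(x*[1000,1000,1000,57.3],1),round(f,2))
p0=[*ray(t,(265,246),.04)[:2],0,.2]
for lab,v,fz in(("both",[t,s],0),("top",[t],1),("side",[s],1)):
    x,f=fit(p0,PL,v,fixz=fz,rng=.02,yaw=.35); print("plate",lab,np.round(x*[1000,1000,1000,57.3],1),round(f,2))
# handle top: pixel in both
c,s_=np.cos(x[3]),np.sin(x[3])
x,f=fit([*ray(t,(204,258),.0925)[:2],.0925,x[3]],rect(0,0,.024,.016,0),[t,s],yaw=.05); print("handle",np.round(x*[1000,1000,1000,57.3],1),f)
E
```

```text
o1 both [ 602.  -175.7   -1.1   52.5] 31.99
o1 top [ 601.8 -175.7    0.    52.5] 18.29
o2 both [ 609.6 -302.8   -2.    -3.9] 27.97
o2 top [ 609.1 -302.1    0.    -4.7] 15.02
s1 both [ 458.7 -162.8   -1.6  -51.9] 30.69
s1 top [ 458.5 -162.7    0.  -141.4] 16.98
s2 both [ 448.1 -293.6   -1.6 -134.7] 32.79
s2 top [ 448.1 -293.3    0.   136.3] 19.05
plate both [551.5  87.4  -1.5  12.8] 27.26
plate top [551.2  87.    0.   12.9] 14.0
plate side [550.1  89.2   0.   12.8] 13.26
handle [528.5 190.3  90.7  11.5] 31.268539428710938
```

The fits are consistent. Base heights are within 2 mm of the bench, the plate yaw is 12.8°, and the handle top is at about z 91 mm. All points are in reach. I'll grip the handle across plate x, which also calibrates the plate's centre line.

Request:
drive_tool --pt "60 0.475 0.984 0 0 0 0.474" --pt "60 0.475 0.984 0 0 0 0.474" --pt "60 0.475 0.984 0 0 0 0.474" --pt "60 0.475 0.984 0 0 0 0.474" --pt "60 0.475 0.984 0 0 0 0.474" --pt "60 0.475 0.984 0 0 0 0.474" --pt "60 0.475 0.984 0 0 0 0.474" --pt "60 0.475 0.984 0 0 0 0.474" --pt "60 0.475 0.984 0 0 0 0.474" --pt "60 0.475 0.984 0 0 0 0.474" --pt "60 0.475 0.984 0 0 0 0.474" --pt "60 0.475 0.984 0 0 0 0.474" --pt "60 0.475 0.984 0 0 0 0.474" --pt "60 0.475 0.984 0 0 0 0.474" --pt "60 0.475 0.984 0 0 0 0.474"

```text
time: 1.45
tool_pos: [0.3509, -0.1782, 0.2313]
orientation: [0.865, 0.502, 0.0, 0.0]
contact_force: [0.7, 0.6, 0.2]
width: 0.06
gripper_force: 0.0
```

Request:
drive_tool --pt "60 0.475 0.984 0 0 0 0.474" --pt "60 0.475 0.984 0 0 0 0.474" --pt "60 0.475 0.984 0 0 0 0.474" --pt "60 0.475 0.984 0 0 0 0.474" --pt "60 0.475 0.984 0 0 0 0.474" --pt "60 0.475 0.984 0 0 0 0.474" --pt "60 0.475 0.984 0 0 0 0.474" --pt "60 0.475 0.984 0 0 0 0.474" --pt "60 0.475 0.984 0 0 0 0.474" --pt "60 0.475 0.984 0 0 0 0.474" --pt "60 0.475 0.984 0 0 0 0.474" --pt "60 0.475 0.984 0 0 0 0.474" --pt "60 0.475 0.984 0 0 0 0.474" --pt "60 0.475 0.984 0 0 0 0.474" --pt "60 0.475 0.984 0 0 0 0.474" --pt "60 0 0 0 0 0 0" --pt "60 0 0 0 0 0 0"

```text
time: 2.87
tool_pos: [0.5289, 0.1904, 0.2307]
orientation: [0.623, 0.782, -0.001, -0.0]
contact_force: [-0.6, -1.0, -0.1]
width: 0.0599
gripper_force: 0.0
```

Request:
drive_tool --pt "60 0 0 -0.88 0 0 0" --pt "60 0 0 -0.88 0 0 0" --pt "60 0 0 -0.88 0 0 0" --pt "60 0 0 -0.88 0 0 0" --pt "60 0 0 -0.88 0 0 0" --pt "60 0 0 -0.88 0 0 0" --pt "60 0 0 -0.88 0 0 0" --pt "60 0 0 -0.88 0 0 0" --pt "60 0 0 0 0 0 0" --pt "10 0 0 0 0 0 0" --pt "10 0 0 0 0 0 0" --pt "10 0 0 0 0 0 0" --pt "10 0 0 0 0 0 0" --pt "10 0 0 0 0 0 0" --pt "10 0 0 0 0 0 0" --pt "10 0 0 0 0 0 0" --pt "10 0 0 0 0 0 0"

```text
time: 4.28
tool_pos: [0.529, 0.1892, 0.0572]
orientation: [0.624, 0.781, 0.0, 0.001]
contact_force: [-3.7, -1.3, 6.7]
width: 0.0232
gripper_force: 59.5
```

Request:
drive_tool --pt "10 -0.066 0.293 0 0 0 0" --pt "10 -0.066 0.293 0 0 0 0" --pt "10 -0.066 0.293 0 0 0 0" --pt "10 -0.066 0.293 0 0 0 0" --pt "10 -0.066 0.293 0 0 0 0" --pt "10 -0.066 0.293 0 0 0 0" --pt "10 0 0 0 0 0 0" --pt "10 0 0 0 0 0 0" --pt "10 0 0 0 0 0 0"

```text
time: 5.03
tool_pos: [0.5208, 0.2253, 0.0571]
orientation: [0.622, 0.783, -0.004, 0.006]
contact_force: [2.4, -24.6, 7.0]
width: 0.023
gripper_force: 59.7
```

```bash
python3 - <<'E'
from bench import manip
from h import *
t=load(manip,"top","top1");s=load(manip,"side","side1")
cv2.imwrite("pics/pl.png",np.hstack([cv2.resize(cv2.imread("pics/top1.png")[180:310,180:340],(400,325)),cv2.resize(cv2.imread("pics/side1.png")[220:370,160:345],(400,325))]))
for lab,v in(("both",[t,s]),("s",[s])):
    x,f=fit([.5515,.0874,-.0015,.223],PL,v,rng=.006,yaw=.03,n=400); print(lab,np.round(x*[1000,1000,1000,57.3],1),f)
print(manip.sense()["tool_pos"])
E
```

```text
both [551.5  87.4  -1.4  12.8] 26.43069076538086
s [553.9  84.7  -3.9  12.9] 11.656305313110352
[0.52084857 0.22532041 0.05711649]
```

View pics/pl.png

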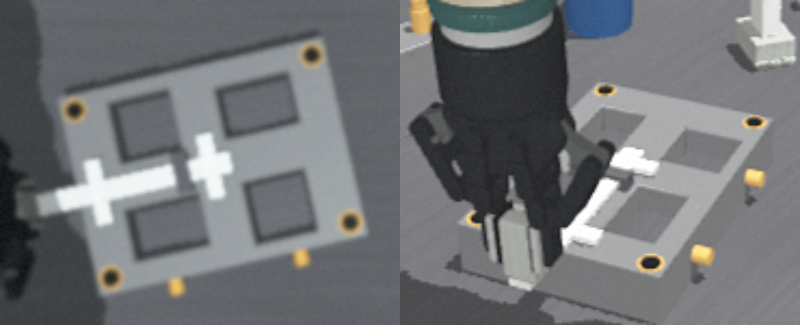

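The picture shows the bar back, with tab pairs at about y 0 and +88 mm in the plate frame, clear of the pockets; the 25 N reaction says it is at the stop. Next I release and go above the first oblong.

Request:
drive_tool --pt "10 0.04 -0.18 0 0 0 0" --pt "55 0 0 0 0 0 0" --pt "55 0 0 0 0 0 0" --pt "55 0 0 0 0 0 0" --pt "55 0 0 0.2 0 0 0" --pt "55 0 0 0.8 0 0 0" --pt "55 0 0 0.9 0 0 0" --pt "55 0 0 0.9 0 0 0" --pt "55 0 0 0.9 0 0 0" --pt "55 0 0 0.9 0 0 0" --pt "55 0 0 0.4 0 0 0"

```text
time: 6.05
tool_pos: [0.5214, 0.2301, 0.1838]
orientation: [0.624, 0.782, 0.002, 0.002]
contact_force: [0.5, 0.4, -0.3]
width: 0.055
gripper_force: 0.0
```

Request:
drive_tool --pt "55 0.164 -0.81 0 0 0 0.33" --pt "55 0.164 -0.81 0 0 0 0.33" --pt "55 0.164 -0.81 0 0 0 0.33" --pt "55 0.164 -0.81 0 0 0 0.33" --pt "55 0.164 -0.81 0 0 0 0.33" --pt "55 0.164 -0.81 0 0 0 0.33" --pt "55 0.164 -0.81 0 0 0 0.33" --pt "55 0.164 -0.81 0 0 0 0.33" --pt "55 0.164 -0.81 0 0 0 0.33" --pt "55 0.164 -0.81 0 0 0 0.33" --pt "55 0.164 -0.81 0 0 0 0.33" --pt "55 0.164 -0.81 0 0 0 0.33" --pt "55 0.164 -0.81 0 0 0 0.33" --pt "55 0.164 -0.81 0 0 0 0.33" --pt "55 0.164 -0.81 0 0 0 0.33" --pt "55 0.164 -0.81 0 0 0 0.33" --pt "55 0.164 -0.81 0 0 0 0.33" --pt "55 0.164 -0.81 0 0 0 0.33" --pt "55 0.164 -0.81 0 0 0 0.33" --pt "55 0.164 -0.81 0 0 0 0.33"

```text
time: 7.72
tool_pos: [0.602, -0.1765, 0.1797]
orientation: [0.321, 0.947, 0.0, -0.0]
contact_force: [0.6, -0.2, 0.6]
width: 0.0549
gripper_force: 0.0
```

```bash
python3 - <<'E'
from bench import manip
from h import *
t=load(manip,"top","top2");s=load(manip,"side","side2")
for n,p,M in(("o1",(.602,-.1757),OB),("o2",(.6095,-.3025),OB),("s1",(.4587,-.1628),SQ),("s2",(.448,-.2935),SQ)):
    for v in ([t,s],[s]):
        x,f=fit([*p,-.0015,0],M,v,fixz=len(v)==1); print(n,len(v),np.round(x*[1000,1000,1000,57.3],1),round(f,2))
x,f=fit([.5205,.227,.0908,.223],rect(0,0,.024,.016,0),[t,s],yaw=.05); print("handle",np.round(x*[1000,1000,1000,57.3],1),f)
st=manip.sense();print(st["tool_pos"],st["orientation"])
E
```

```text
o1 2 [ 601.5 -174.5   -1.2 -128. ] 20.15
o1 1 [ 601.3 -175.2   -1.5   52.6] 13.07
o2 2 [ 609.  -304.7   -2.4   -7. ] 22.79
o2 1 [ 609.2 -301.7   -1.5   -3.5] 12.76
s1 2 [ 460.3 -166.6   -4.  -145.2] 22.29
s1 1 [ 459.4 -162.4   -1.5  128.5] 13.75
s2 2 [ 448.  -293.6   -1.6  -44.7] 32.71
s2 1 [ 448.4 -293.4   -1.5  -46.1] 13.72
handle [519.5 224.8  93.9  11.2] 18.21566390991211
[ 0.60263612 -0.17881038  0.17952728] [ 3.23307802e-01  9.46293624e-01 -5.94805784e-04  2.99284310e-04]
```

Request:
drive_tool --pt "55 0 0 -0.9 0 0 0" --pt "55 0 0 -0.9 0 0 0" --pt "55 0 0 -0.9 0 0 0" --pt "55 0 0 -0.9 0 0 0" --pt "55 0 0 0 0 0 0" --pt "55 0 0 0 0 0 0" --pt "55 0 0 0 0 0 0"

```text
time: 8.4
tool_pos: [0.6027, -0.1757, 0.0913]
orientation: [0.322, 0.947, 0.0, 0.001]
contact_force: [-0.2, 0.3, 0.8]
width: 0.0553
gripper_force: 0.0
```

Request:
drive_tool --pt "55 -0.02 0 -0.9 0 0 0" --pt "55 0 0 -0.9 0 0 0" --pt "55 0 0 -0.4 0 0 0" --pt "55 0 0 0 0 0 0" --pt "5 0 0 0 0 0 0" --pt "5 0 0 0 0 0 0" --pt "5 0 0 0 0 0 0" --pt "5 0 0 0 0 0 0" --pt "5 0 0 0 0 0 0" --pt "5 0 0 0 0 0 0" --pt "5 0 0 0 0 0 0" --pt "5 0 0 0 0 0 0"

```text
time: 9.4
tool_pos: [0.6028, -0.1765, 0.0371]
orientation: [0.322, 0.947, 0.0, 0.002]
contact_force: [1.3, 0.1, 6.7]
width: 0.0169
gripper_force: 59.5
```

Request:
drive_tool --pt "5 0 0 0.4 0 0 0" --pt "5 0 0 0.9 0 0 0" --pt "5 0 0 0.9 0 0 0" --pt "5 0 0 0.9 0 0 0" --pt "5 0 0 0.9 0 0 0" --pt "5 -0.014 0.764 0 0 0 -0.55" --pt "5 -0.014 0.764 0 0 0 -0.55" --pt "5 -0.014 0.764 0 0 0 -0.55" --pt "5 -0.014 0.764 0 0 0 -0.55" --pt "5 -0.014 0.764 0 0 0 -0.55" --pt "5 -0.014 0.764 0 0 0 -0.55" --pt "5 -0.014 0.764 0 0 0 -0.55" --pt "5 -0.014 0.764 0 0 0 -0.55" --pt "5 -0.014 0.764 0 0 0 -0.55" --pt "5 -0.014 0.764 0 0 0 -0.55" --pt "5 -0.014 0.764 0 0 0 -0.55" --pt "5 -0.014 0.764 0 0 0 -0.55" --pt "5 0 0 0 0 0 0" --pt "5 0 0 0 0 0 0" --pt "5 0 0 -0.8 0 0 0"

```text
time: 11.07
tool_pos: [0.5996, 0.0527, 0.1183]
orientation: [0.623, 0.782, 0.002, 0.003]
contact_force: [1.9, 0.2, -5.6]
width: 0.0174
gripper_force: 59.2
```

Request:
drive_tool --pt "5 0 0 -0.8 0 0 0" --pt "5 0 0 0 0 0 0" --pt "5 0 0 0 0 0 0" --pt "5 0 0 0 0 0 0"

```text
time: 11.4
tool_pos: [0.5976, 0.0524, 0.0958]
orientation: [0.624, 0.781, 0.0, 0.0]
contact_force: [0.3, 0.2, -5.9]
width: 0.0173
gripper_force: 59.6
```

```bash
python3 - <<'E'
from bench import manip
from h import *
t=load(manip,"top","top3");s=load(manip,"side","side3")
st=manip.sense();print(st["tool_pos"],st["orientation"])
z=st["tool_pos"][2]-.037
B=rect(0,0,.038,.056,.028)+rect(0,0,.038,.056,.006)
for v in ([s],[t,s]):
    x,f=fit([.5983,.0529,z-.0015,.223],B,v,rng=.008,yaw=.06,fixz=len(v)==1); print(np.round(x*[1000,1000,1000,57.3],1),f)
img=cv2.imread("pics/side3.png")
a=cv2.resize(img[200:350,180:380],(640,480))
cv2.imwrite("pics/c3.png",a)
E
```

```text
[0.59829331 0.05267505 0.09662595] [6.24117915e-01 7.81329084e-01 7.30700904e-04 1.07579050e-03]
[597.3  52.   58.1   8.1] 6.7513957023620605
[589.   57.3  63.    6.3] 13.805731773376465
```

View pics/c3.png

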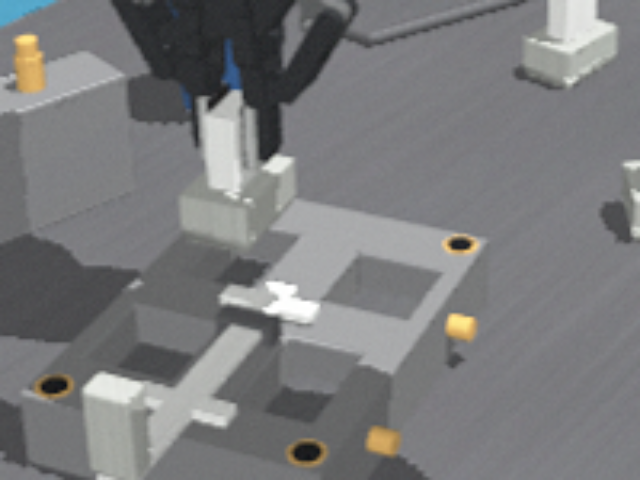

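The picture shows the oblong held upright above oblong pocket b (crop about (235,200)). I descend with a 1 mm correction.

Request:
drive_tool --pt "5 0.043 -0.01 -0.2 0 0 0" --pt "5 0 0 -0.2 0 0 0" --pt "5 0 0 -0.2 0 0 0" --pt "5 0 0 -0.2 0 0 0" --pt "5 0 0 -0.2 0 0 0" --pt "5 0 0 -0.2 0 0 0" --pt "5 0 0 0 0 0 0" --pt "5 0 0 0 0 0 0"

```text
time: 12.17
tool_pos: [0.5983, 0.0522, 0.0647]
orientation: [0.624, 0.782, -0.001, 0.0]
contact_force: [1.0, -4.0, -8.7]
width: 0.0175
gripper_force: 59.3
```

Request:
drive_tool --pt "5 0 -0.03 -0.1 0 0 0" --pt "5 0 -0.02 -0.1 0 0 0" --pt "5 0 0 -0.1 0 0 0" --pt "5 0 0 -0.1 0 0 0" --pt "5 0 0 0 0 0 0" --pt "5 0 0 0 0 0 0"

```text
time: 12.67
tool_pos: [0.5981, 0.052, 0.0561]
orientation: [0.624, 0.781, 0.0, -0.0]
contact_force: [-1.8, 0.6, 1.1]
width: 0.0172
gripper_force: 60.6
```

Request:
drive_tool --pt "5 0 0 -0.1 0 0 0" --pt "5 0 0 -0.1 0 0 0" --pt "5 0 0 -0.1 0 0 0" --pt "5 0 0 -0.1 0 0 0" --pt "5 0 0 -0.1 0 0 0" --pt "5 0 0 0 0 0 0" --pt "5 0 0 0 0 0 0"

```text
time: 13.25
tool_pos: [0.5983, 0.052, 0.048]
orientation: [0.624, 0.781, 0.001, 0.001]
contact_force: [-8.8, -0.4, 27.7]
width: 0.0173
gripper_force: 64.3
```

Request:
drive_tool --pt "5 0 0 0.2 0 0 0" --pt "28 0 0 0 0 0 0" --pt "28 0 0 0 0 0 0" --pt "28 0 0 0 0 0 0" --pt "28 0 0 0.4 0 0 0" --pt "28 0 0 0.9 0 0 0" --pt "28 0 0 0.9 0 0 0" --pt "40 0 0 0.9 0 0 0" --pt "55 0 0 0.9 0 0 0" --pt "55 0 0 0.9 0 0 0" --pt "55 0 0 0.4 0 0 0"

```text
time: 14.17
tool_pos: [0.6001, 0.0516, 0.1838]
orientation: [0.624, 0.781, 0.002, 0.002]
contact_force: [0.1, -0.2, 0.5]
width: 0.0549
gripper_force: 0.0
```

Request:
drive_tool --pt "55 0.03 -0.946 0 0 0 -0.19" --pt "55 0.03 -0.946 0 0 0 -0.19" --pt "55 0.03 -0.946 0 0 0 -0.19" --pt "55 0.03 -0.946 0 0 0 -0.19" --pt "55 0.03 -0.946 0 0 0 -0.19" --pt "55 0.03 -0.946 0 0 0 -0.19" --pt "55 0.03 -0.946 0 0 0 -0.19" --pt "55 0.03 -0.946 0 0 0 -0.19" --pt "55 0.03 -0.946 0 0 0 -0.19" --pt "55 0.03 -0.946 0 0 0 -0.19" --pt "55 0.03 -0.946 0 0 0 -0.19" --pt "55 0.03 -0.946 0 0 0 -0.19" --pt "55 0.03 -0.946 0 0 0 -0.19" --pt "55 0.03 -0.946 0 0 0 -0.19" --pt "55 0.03 -0.946 0 0 0 -0.19" --pt "55 0 0 0 0 0 0" --pt "55 0 0 0 0 0 0"

```text
time: 15.58
tool_pos: [0.6092, -0.3042, 0.1793]
orientation: [0.734, 0.679, 0.0, -0.001]
contact_force: [-0.4, 0.1, -0.4]
width: 0.0548
gripper_force: 0.0
```

```bash
cat > m.py <<'E'
from bench import manip
from h import *
import sys
def meas(items,tag):
    t=load(manip,"top","top"+tag);s=load(manip,"side","side"+tag)
    for n,p,M,yw,rng in items:
        for v in ([t,s],[t],[s]):
            x,f=fit(p,M,v,fixz=len(v)==1,yaw=yw,rng=rng); print(n,len(v),np.round(x*[1000,1000,1000,57.3],1),round(f,2))
    st=manip.sense();print(st["tool_pos"],st["orientation"])
E
python3 - <<'E'
from m import *
meas([("o2",(.6093,-.3025,-.0015,-.07),OB,.5,.015),("s1",(.4587,-.1628,-.0015,0),SQ,.8,.015),("s2",(.448,-.2935,-.0015,0),SQ,.8,.015),
("in_ob",(.5983,.0529,.0095,.223),OB[:4],.05,.005)],"4")
E
```

```text
o2 2 [ 609.  -303.    -1.5   -5.4] 27.24
o2 1 [ 609.2 -303.    -1.5   -4.8] 14.9
o2 1 [ 609.  -303.2   -1.5   -6.3] 12.36
s1 2 [ 458.7 -162.8   -1.6   38.1] 30.42
s1 1 [ 458.3 -163.    -1.5   38.4] 16.75
s1 1 [ 459.4 -162.5   -1.5   38.5] 13.83
s2 2 [ 448.1 -293.7   -1.7   45.3] 32.66
s2 1 [ 448.  -293.8   -1.5   46.4] 18.97
s2 1 [ 448.4 -293.4   -1.5  -46.1] 13.77
in_ob 2 [597.3  55.4  10.3  12. ] 29.55
in_ob 1 [597.5  55.7   9.5  12.8] 13.88
in_ob 1 [597.9  54.2   9.5  11.3] 15.75
[ 0.60928044 -0.30227731  0.17972016] [ 7.33170159e-01  6.80044646e-01  2.01491588e-04 -8.69788172e-04]
```

Oblong 1's core top sits 59 mm lower than standing clear, underside ~11 mm: home. Nothing has been knocked. Now oblong 2.

Request:
drive_tool --pt "55 0 0 -0.9 0 0 0" --pt "55 0 0 -0.9 0 0 0" --pt "55 0 0 -0.9 0 0 0" --pt "55 0 0 -0.9 0 0 0" --pt "55 0 0 -0.9 0 0 0" --pt "55 0 0 -0.7 0 0 0" --pt "55 0 0 -0.5 0 0 0" --pt "55 0 0 0 0 0 0" --pt "5 0 0 0 0 0 0" --pt "5 0 0 0 0 0 0" --pt "5 0 0 0 0 0 0" --pt "5 0 0 0 0 0 0" --pt "5 0 0 0 0 0 0" --pt "5 0 0 0 0 0 0" --pt "5 0 0 0 0 0 0"

```text
time: 16.93
tool_pos: [0.6102, -0.3034, 0.0395]
orientation: [0.733, 0.68, 0.0, 0.001]
contact_force: [-1.5, 1.6, 6.6]
width: 0.0172
gripper_force: 59.8
```

Request:
drive_tool --pt "5 0 0 0.5 0 0 0" --pt "5 0 0 0.9 0 0 0" --pt "5 0 0 0.9 0 0 0" --pt "5 0 0 0.9 0 0 0" --pt "5 0 0 0.9 0 0 0" --pt "5 0 0 0.9 0 0 0" --pt "5 0 0 0.9 0 0 0"

```text
time: 17.52
tool_pos: [0.6088, -0.3028, 0.1859]
orientation: [0.733, 0.68, -0.0, -0.001]
contact_force: [0.7, -0.2, -4.5]
width: 0.0173
gripper_force: 59.0
```

Request:
drive_tool --pt "5 -0.233 0.944 0 0 0 0.158" --pt "5 -0.233 0.944 0 0 0 0.158" --pt "5 -0.233 0.944 0 0 0 0.158" --pt "5 -0.233 0.944 0 0 0 0.158" --pt "5 -0.233 0.944 0 0 0 0.158" --pt "5 -0.233 0.944 0 0 0 0.158" --pt "5 -0.233 0.944 0 0 0 0.158" --pt "5 -0.233 0.944 0 0 0 0.158" --pt "5 -0.233 0.944 0 0 0 0.158" --pt "5 -0.233 0.944 0 0 0 0.158" --pt "5 -0.233 0.944 0 0 0 0.158" --pt "5 -0.233 0.944 0 0 0 0.158" --pt "5 -0.233 0.944 0 0 0 0.158" --pt "5 -0.233 0.944 0 0 0 0.158" --pt "5 -0.233 0.944 0 0 0 0.158" --pt "5 -0.233 0.944 0 0 0 0.158" --pt "5 -0.233 0.944 0 0 0 0.158" --pt "5 -0.233 0.944 0 0 0 0.158" --pt "5 0 0 0 0 0 0" --pt "5 0 0 0 0 0 0"

```text
time: 19.18
tool_pos: [0.5037, 0.1225, 0.1852]
orientation: [0.623, 0.782, -0.0, -0.0]
contact_force: [-0.7, -0.9, -4.9]
width: 0.0169
gripper_force: 59.3
```

Request:
drive_tool --pt "5 0 0 -0.8 0 0 0" --pt "5 0 0 -0.8 0 0 0" --pt "5 0 0 -0.8 0 0 0" --pt "5 0 0 -0.8 0 0 0" --pt "5 0 0 0 0 0 0" --pt "5 0 0 0 0 0 0" --pt "5 0 0 0 0 0 0"

```text
time: 19.77
tool_pos: [0.5057, 0.1212, 0.1063]
orientation: [0.625, 0.781, 0.001, 0.001]
contact_force: [-1.0, 0.3, -3.8]
width: 0.0172
gripper_force: 59.7
```

Request:
drive_tool --pt "5 0 0.01 -0.3 0 0 0" --pt "5 0 0 -0.3 0 0 0" --pt "5 0 0 -0.2 0 0 0" --pt "5 0 0 -0.2 0 0 0" --pt "5 0 0 -0.2 0 0 0" --pt "5 0 0 -0.2 0 0 0" --pt "5 0 0 0 0 0 0" --pt "5 0 0 0 0 0 0"

```text
time: 20.43
tool_pos: [0.5045, 0.1219, 0.07]
orientation: [0.624, 0.781, -0.0, -0.0]
contact_force: [-0.1, -0.8, -4.4]
width: 0.0172
gripper_force: 59.6
```

Entered with almost no side load. Press on.

Request:
drive_tool --pt "5 0 0 -0.2 0 0 0" --pt "5 0 0 -0.15 0 0 0" --pt "5 0 0 -0.1 0 0 0" --pt "5 0 0 -0.1 0 0 0" --pt "5 0 0 -0.1 0 0 0" --pt "5 0 0 -0.1 0 0 0" --pt "5 0 0 -0.1 0 0 0" --pt "5 0 0 -0.1 0 0 0" --pt "5 0 0 -0.1 0 0 0" --pt "5 0 0 0 0 0 0" --pt "5 0 0 0 0 0 0"

```text
time: 21.35
tool_pos: [0.5046, 0.122, 0.0502]
orientation: [0.624, 0.781, 0.001, 0.001]
contact_force: [-12.7, -2.1, 42.3]
width: 0.0172
gripper_force: 66.5
```

Request:
drive_tool --pt "5 0 0 0.4 0 0 0" --pt "28 0 0 0 0 0 0" --pt "28 0 0 0 0 0 0" --pt "28 0 0 0 0 0 0" --pt "28 0 0 0.3 0 0 0" --pt "28 0 0 0.9 0 0 0" --pt "28 0 0 0.9 0 0 0" --pt "40 0 0 0.9 0 0 0" --pt "60 0 0 0.9 0 0 0" --pt "60 0 0 0.9 0 0 0" --pt "60 0 0 0.5 0 0 0"

```text
time: 22.27
tool_pos: [0.5059, 0.122, 0.1889]
orientation: [0.624, 0.781, 0.001, 0.001]
contact_force: [0.4, -0.0, 0.0]
width: 0.0596
gripper_force: 0.0
```

Request:
drive_tool --pt "60 -0.141 -0.877 0 0 0 0.327" --pt "60 -0.141 -0.877 0 0 0 0.327" --pt "60 -0.141 -0.877 0 0 0 0.327" --pt "60 -0.141 -0.877 0 0 0 0.327" --pt "60 -0.141 -0.877 0 0 0 0.327" --pt "60 -0.141 -0.877 0 0 0 0.327" --pt "60 -0.141 -0.877 0 0 0 0.327" --pt "60 -0.141 -0.877 0 0 0 0.327" --pt "60 -0.141 -0.877 0 0 0 0.327" --pt "60 -0.141 -0.877 0 0 0 0.327" --pt "60 -0.141 -0.877 0 0 0 0.327" --pt "60 -0.141 -0.877 0 0 0 0.327" --pt "60 -0.141 -0.877 0 0 0 0.327" --pt "60 0 0 0 0 0 0" --pt "60 0 0 0 0 0 0" --pt "60 0 0 0 0 0 0"

```text
time: 23.6
tool_pos: [0.4587, -0.1626, 0.1863]
orientation: [0.437, 0.9, 0.0, -0.001]
contact_force: [-0.5, -0.4, 0.2]
width: 0.0601
gripper_force: 0.0
```

```bash
python3 - <<'E'
from m import *
meas([("s1",(.4587,-.1628,-.0015,.67),SQ,.5,.02),("s2",(.448,-.2935,-.0015,.79),SQ,.5,.02),
("in_oa",(.5047,.122,.0095,.223),OB[:4],.05,.005),("in_ob",(.5983,.0529,.0095,.223),OB[:4],.05,.005)],"5")
E
```

```text
s1 2 [ 451.8 -149.1    6.6   39.2] 22.91
s1 1 [ 449.5 -151.1   -1.5   47.6] 10.96
s1 1 [ 459.1 -161.9   -1.5   36.7] 12.89
s2 2 [ 435.4 -261.8   16.    45. ] 19.6
s2 1 [ 426.2 -264.5   -1.5   71.2] 7.2
s2 1 [ 448.3 -293.4   -1.5   43.9] 13.67
in_oa 2 [505.6 123.5   9.6  13.7] 26.21
in_oa 1 [505.6 123.6   9.5  14.7] 14.69
in_oa 1 [505.7 123.3   9.5  13.4] 11.53
in_ob 2 [597.6  54.9   9.9  12.2] 28.93
in_ob 1 [597.8  55.4   9.5  11.9] 13.76
in_ob 1 [597.9  54.2   9.5  12. ] 15.23
[ 0.45884799 -0.16215889  0.18641915] [ 4.36108696e-01  8.99893893e-01  2.86550988e-04 -3.23999049e-04]
```

The top view is blocked by the arm. The side view agrees with the earlier pose (459,-162, yaw 37°), and both oblongs read as home. I grasp square 1.

Request:
drive_tool --pt "60 0 -0.02 -0.9 0 0 0" --pt "60 0 0 -0.9 0 0 0" --pt "60 0 0 -0.9 0 0 0" --pt "60 0 0 -0.9 0 0 0" --pt "60 0 0 -0.9 0 0 0" --pt "60 0 0 -0.8 0 0 0" --pt "60 0 0 -0.6 0 0 0" --pt "60 0 0 0 0 0 0" --pt "10 0 0 0 0 0 0" --pt "10 0 0 0 0 0 0" --pt "10 0 0 0 0 0 0" --pt "10 0 0 0 0 0 0" --pt "10 0 0 0 0 0 0" --pt "10 0 0 0 0 0 0" --pt "10 0 0 0 0 0 0"

```text
time: 24.95
tool_pos: [0.4601, -0.1638, 0.0404]
orientation: [0.437, 0.9, 0.0, 0.002]
contact_force: [0.8, 2.4, 7.5]
width: 0.025
gripper_force: 60.1
```

Request:
drive_tool --pt "10 0 0 0.5 0 0 0" --pt "10 0 0 0.9 0 0 0" --pt "10 0 0 0.9 0 0 0" --pt "10 0 0 0.9 0 0 0" --pt "10 0 0 0.9 0 0 0" --pt "10 0 0 0.9 0 0 0" --pt "10 0.246 0.792 0 0 0 -0.425" --pt "10 0.246 0.792 0 0 0 -0.425" --pt "10 0.246 0.792 0 0 0 -0.425" --pt "10 0.246 0.792 0 0 0 -0.425" --pt "10 0.246 0.792 0 0 0 -0.425" --pt "10 0.246 0.792 0 0 0 -0.425" --pt "10 0.246 0.792 0 0 0 -0.425" --pt "10 0.246 0.792 0 0 0 -0.425" --pt "10 0.246 0.792 0 0 0 -0.425" --pt "10 0.246 0.792 0 0 0 -0.425" --pt "10 0 0 0 0 0 0" --pt "10 0 0 0 0 0 0"

```text
time: 26.45
tool_pos: [0.5194, 0.035, 0.1631]
orientation: [0.623, 0.782, -0.001, -0.001]
contact_force: [-0.6, -1.1, -5.2]
width: 0.025
gripper_force: 60.5
```

Request:
drive_tool --pt "10 0 0 -0.8 0 0 0" --pt "10 0 0 -0.8 0 0 0" --pt "10 0 0 -0.8 0 0 0" --pt "10 0 0 0 0 0 0" --pt "10 0 0 0 0 0 0" --pt "10 0 0 0 0 0 0"

```text
time: 26.95
tool_pos: [0.5208, 0.0337, 0.1048]
orientation: [0.624, 0.781, 0.0, 0.001]
contact_force: [1.1, -0.1, -4.6]
width: 0.0251
gripper_force: 60.6
```

Request:
drive_tool --pt "10 0 0.02 -0.3 0 0 0" --pt "10 0 0 -0.25 0 0 0" --pt "10 0 0 -0.2 0 0 0" --pt "10 0 0 -0.2 0 0 0" --pt "10 0 0 -0.2 0 0 0" --pt "10 0 0 -0.2 0 0 0" --pt "10 0 0 0 0 0 0" --pt "10 0 0 0 0 0 0"

```text
time: 27.62
tool_pos: [0.5207, 0.0342, 0.0699]
orientation: [0.624, 0.781, -0.0, 0.001]
contact_force: [1.6, -4.7, -7.5]
width: 0.025
gripper_force: 60.5
```

Request:
drive_tool --pt "10 0 -0.04 -0.1 0 0 0" --pt "10 0 -0.03 -0.1 0 0 0" --pt "10 0 0 -0.1 0 0 0" --pt "10 0 0 -0.1 0 0 0" --pt "10 0 0 0 0 0 0" --pt "10 0 0 0 0 0 0"

```text
time: 28.12
tool_pos: [0.5201, 0.0334, 0.0602]
orientation: [0.624, 0.781, 0.0, -0.0]
contact_force: [0.7, 0.2, -5.8]
width: 0.0252
gripper_force: 60.7
```

Request:
drive_tool --pt "10 0 0 -0.1 0 0 0" --pt "10 0 0 -0.1 0 0 0" --pt "10 0 0 -0.1 0 0 0" --pt "10 0 0 -0.1 0 0 0" --pt "10 0 0 -0.1 0 0 0" --pt "10 0 0 -0.1 0 0 0" --pt "10 0 0 0 0 0 0" --pt "10 0 0 0 0 0 0"

```text
time: 28.78
tool_pos: [0.5204, 0.0333, 0.0512]
orientation: [0.624, 0.781, 0.001, 0.001]
contact_force: [-11.1, 0.5, 39.6]
width: 0.0246
gripper_force: 66.7
```

Request:
drive_tool --pt "10 0 0 0.3 0 0 0" --pt "36 0 0 0 0 0 0" --pt "36 0 0 0 0 0 0" --pt "36 0 0 0 0 0 0" --pt "36 0 0 0.3 0 0 0" --pt "36 0 0 0.9 0 0 0" --pt "36 0 0 0.9 0 0 0" --pt "45 0 0 0.9 0 0 0" --pt "60 0 0 0.9 0 0 0" --pt "60 0 0 0.9 0 0 0" --pt "60 0 0 0.5 0 0 0"

```text
time: 29.7
tool_pos: [0.5216, 0.0331, 0.1878]
orientation: [0.624, 0.781, 0.001, 0.001]
contact_force: [0.7, 0.2, 0.5]
width: 0.06
gripper_force: 0.0
```

Request:
drive_tool --pt "60 -0.192 -0.874 0 0 0 0.364" --pt "60 -0.192 -0.874 0 0 0 0.364" --pt "60 -0.192 -0.874 0 0 0 0.364" --pt "60 -0.192 -0.874 0 0 0 0.364" --pt "60 -0.192 -0.874 0 0 0 0.364" --pt "60 -0.192 -0.874 0 0 0 0.364" --pt "60 -0.192 -0.874 0 0 0 0.364" --pt "60 -0.192 -0.874 0 0 0 0.364" --pt "60 -0.192 -0.874 0 0 0 0.364" --pt "60 -0.192 -0.874 0 0 0 0.364" --pt "60 -0.192 -0.874 0 0 0 0.364" --pt "60 -0.192 -0.874 0 0 0 0.364" --pt "60 -0.192 -0.874 0 0 0 0.364" --pt "60 -0.192 -0.874 0 0 0 0.364" --pt "60 -0.192 -0.874 0 0 0 0.364" --pt "60 0 0 0 0 0 0" --pt "60 0 0 0 0 0 0"

```text
time: 31.12
tool_pos: [0.4481, -0.2955, 0.185]
orientation: [0.38, 0.925, 0.0, -0.0]
contact_force: [0.2, 0.4, -0.4]
width: 0.0599
gripper_force: 0.0
```

```bash
python3 - <<'E'
from m import *
meas([("s2",(.448,-.2935,-.0015,.79),SQ,.5,.02),
("in_sa",(.5203,.0345,.0095,.223),SQ[:4],.05,.005),("in_oa",(.5047,.122,.0095,.223),OB[:4],.05,.005),("in_ob",(.5983,.0529,.0095,.223),OB[:4],.05,.005)],"6")
E
```

```text
s2 2 [ 448.  -294.    -2.3   44.7] 30.42
s2 1 [ 447.8 -293.8   -1.5   43.9] 17.59
s2 1 [ 447.6 -292.6   -1.5   45.3] 12.85
in_sa 2 [520.4  37.9  10.4  11.8] 27.86
in_sa 1 [520.8  38.3   9.5  12.9] 12.47
in_sa 1 [520.9  36.4   9.5   9.7] 15.61
in_oa 2 [505.4 122.8  10.7  12.4] 23.79
in_oa 1 [505.7 123.5   9.5  13.6] 14.96
in_oa 1 [505.9 121.1   9.5  10.4] 8.97
in_ob 2 [597.6  55.   10.   11.6] 28.37
in_ob 1 [598.   55.4   9.5  12.7] 13.4
in_ob 1 [597.9  54.2   9.5  11.9] 15.04
[ 0.44826776 -0.29394716  0.18502363] [ 3.78775732e-01  9.25488205e-01  5.43116161e-04 -4.81625891e-04]
```

View pics/side6.png

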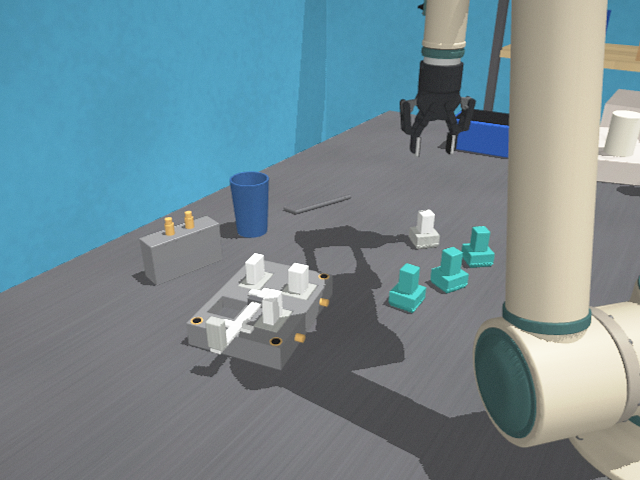

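Three inserts sit in the plate, at pixels (255,270), (298,278) and (272,307), and square 2 stands at (425,230). I grasp it.

Request:
drive_tool --pt "60 0 0 -0.9 0 0 0" --pt "60 0 0 -0.9 0 0 0" --pt "60 0 0 -0.9 0 0 0" --pt "60 0 0 -0.9 0 0 0" --pt "60 0 0 -0.9 0 0 0" --pt "60 0 0 -0.8 0 0 0" --pt "60 0 0 -0.6 0 0 0" --pt "60 0 0 0 0 0 0" --pt "10 0 0 0 0 0 0" --pt "10 0 0 0 0 0 0" --pt "10 0 0 0 0 0 0" --pt "10 0 0 0 0 0 0" --pt "10 0 0 0 0 0 0" --pt "10 0 0 0 0 0 0" --pt "10 0 0 0 0 0 0"

```text
time: 32.47
tool_pos: [0.4495, -0.2948, 0.0393]
orientation: [0.379, 0.925, 0.0, 0.002]
contact_force: [1.7, 2.3, 6.4]
width: 0.0248
gripper_force: 59.7
```

Request:
drive_tool --pt "10 0 0 0.5 0 0 0" --pt "10 0 0 0.9 0 0 0" --pt "10 0 0 0.9 0 0 0" --pt "10 0 0 0.9 0 0 0" --pt "10 0 0 0.9 0 0 0" --pt "10 0 0 0.9 0 0 0" --pt "10 0 0 0.9 0 0 0" --pt "10 0 0 0 0 0 0" --pt "10 0 0 0 0 0 0"

```text
time: 33.22
tool_pos: [0.4482, -0.2948, 0.1852]
orientation: [0.379, 0.926, -0.0, 0.0]
contact_force: [-0.1, 0.4, -6.5]
width: 0.0248
gripper_force: 60.4
```

Request:
drive_tool --pt "10 0.299 0.963 0 0 0 -0.304" --pt "10 0.299 0.963 0 0 0 -0.304" --pt "10 0.299 0.963 0 0 0 -0.304" --pt "10 0.299 0.963 0 0 0 -0.304" --pt "10 0.299 0.963 0 0 0 -0.304" --pt "10 0.299 0.963 0 0 0 -0.304" --pt "10 0.299 0.963 0 0 0 -0.304" --pt "10 0.299 0.963 0 0 0 -0.304" --pt "10 0.299 0.963 0 0 0 -0.304" --pt "10 0.299 0.963 0 0 0 -0.304" --pt "10 0.299 0.963 0 0 0 -0.304" --pt "10 0.299 0.963 0 0 0 -0.304" --pt "10 0.299 0.963 0 0 0 -0.304" --pt "10 0.299 0.963 0 0 0 -0.304" --pt "10 0.299 0.963 0 0 0 -0.304" --pt "10 0.299 0.963 0 0 0 -0.304" --pt "10 0.299 0.963 0 0 0 -0.304" --pt "10 0.299 0.963 0 0 0 -0.304" --pt "10 0 0 0 0 0 0" --pt "10 0 0 0 0 0 0"

```text
time: 34.88
tool_pos: [0.5814, 0.1396, 0.182]
orientation: [0.624, 0.782, -0.002, -0.002]
contact_force: [-0.7, -0.3, -7.3]
width: 0.0252
gripper_force: 61.0
```

Request:
drive_tool --pt "10 0 0 -0.8 0 0 0" --pt "10 0 0 -0.8 0 0 0" --pt "10 0 0 -0.8 0 0 0" --pt "10 0 0 -0.8 0 0 0" --pt "10 0 0 0 0 0 0" --pt "10 0 0 0 0 0 0" --pt "10 0 0 0 0 0 0"

```text
time: 35.47
tool_pos: [0.5831, 0.1381, 0.1055]
orientation: [0.625, 0.781, -0.0, 0.0]
contact_force: [0.6, 0.8, -5.3]
width: 0.0251
gripper_force: 60.9
```

Request:
drive_tool --pt "10 0 0 -0.3 0 0 0" --pt "10 0 0 -0.25 0 0 0" --pt "10 0 0 -0.2 0 0 0" --pt "10 0 0 -0.2 0 0 0" --pt "10 0 0 -0.2 0 0 0" --pt "10 0 0 -0.2 0 0 0" --pt "10 0 0 0 0 0 0" --pt "10 0 0 0 0 0 0"

```text
time: 36.13
tool_pos: [0.5833, 0.1379, 0.0711]
orientation: [0.625, 0.781, -0.0, 0.001]
contact_force: [1.4, -4.4, -8.6]
width: 0.0253
gripper_force: 60.8
```

Request:
drive_tool --pt "10 0 -0.03 -0.1 0 0 0" --pt "10 0 -0.03 -0.1 0 0 0" --pt "10 0 0 -0.1 0 0 0" --pt "10 0 0 -0.1 0 0 0" --pt "10 0 0 -0.1 0 0 0" --pt "10 0 0 -0.1 0 0 0" --pt "10 0 0 0 0 0 0" --pt "10 0 0 0 0 0 0"

```text
time: 36.8
tool_pos: [0.5829, 0.1375, 0.0576]
orientation: [0.625, 0.781, 0.0, 0.0]
contact_force: [-2.8, -1.8, 5.1]
width: 0.0252
gripper_force: 62.3
```

Request:
drive_tool --pt "10 0 0 -0.1 0 0 0" --pt "10 0 0 -0.1 0 0 0" --pt "10 0 0 -0.1 0 0 0" --pt "10 0 0 -0.1 0 0 0" --pt "10 0 0 -0.1 0 0 0" --pt "10 0 0 0 0 0 0" --pt "10 0 0 0 0 0 0"

```text
time: 37.38
tool_pos: [0.583, 0.1375, 0.0501]
orientation: [0.625, 0.781, 0.001, 0.001]
contact_force: [-10.3, -2.7, 32.7]
width: 0.025
gripper_force: 66.2
```

Request:
drive_tool --pt "10 0 0 0.3 0 0 0" --pt "36 0 0 0 0 0 0" --pt "36 0 0 0 0 0 0" --pt "36 0 0 0 0 0 0" --pt "36 0 0 0.3 0 0 0" --pt "36 0 0 0.9 0 0 0" --pt "36 0 0 0.9 0 0 0" --pt "45 0 0 0.9 0 0 0" --pt "60 0 0 0.9 0 0 0" --pt "60 0 0 0.9 0 0 0" --pt "60 -0.5 0.7 0.5 0 0 0" --pt "60 -0.5 0.7 0 0 0 0" --pt "60 -0.5 0.7 0 0 0 0" --pt "60 -0.5 0.7 0 0 0 0" --pt "60 -0.5 0.7 0 0 0 0" --pt "60 0 0 0 0 0 0" --pt "60 0 0 0 0 0 0"

```text
time: 38.8
tool_pos: [0.5201, 0.2254, 0.1841]
orientation: [0.624, 0.781, 0.0, 0.0]
contact_force: [0.9, -0.3, -0.6]
width: 0.0597
gripper_force: 0.0
```

```bash
python3 - <<'E'
from m import *
meas([("in_sb",(.5827,.1396,.0095,.223),SQ[:4],.05,.005),("in_sa",(.5203,.0345,.0095,.223),SQ[:4],.05,.005),("in_oa",(.5047,.122,.0095,.223),OB[:4],.05,.005),("in_ob",(.5983,.0529,.0095,.223),OB[:4],.05,.005)],"7")
cv2.imwrite("pics/c7.png",np.hstack([cv2.resize(cv2.imread("pics/top7.png")[180:310,180:340],(400,325)),cv2.resize(cv2.imread("pics/side7.png")[220:370,160:345],(400,325))]))
E
```

```text
in_sb 2 [582.8 140.6   9.4  14.2] 31.23
in_sb 1 [583.  140.7   9.5  16.4] 15.74
in_sb 1 [582.8 140.6   9.5  13.4] 15.55
in_sa 2 [520.4  37.9  10.5  12.2] 28.02
in_sa 1 [520.9  38.3   9.5  12.9] 12.62
in_sa 1 [521.1  36.2   9.5  11.4] 15.57
in_oa 2 [505.6 123.3   9.4  12.9] 25.57
in_oa 1 [505.6 123.5   9.5  14.7] 14.32
in_oa 1 [505.4 123.3   9.5  11.3] 11.31
in_ob 2 [597.6  55.    9.9  11.6] 28.29
in_ob 1 [598.   55.5   9.5  12.7] 13.49
in_ob 1 [597.9  54.2   9.5  12. ] 14.87
[0.52100357 0.22442233 0.18402802] [6.24628822e-01 7.80921696e-01 1.06420357e-05 3.72958485e-04]
```

View pics/c7.png

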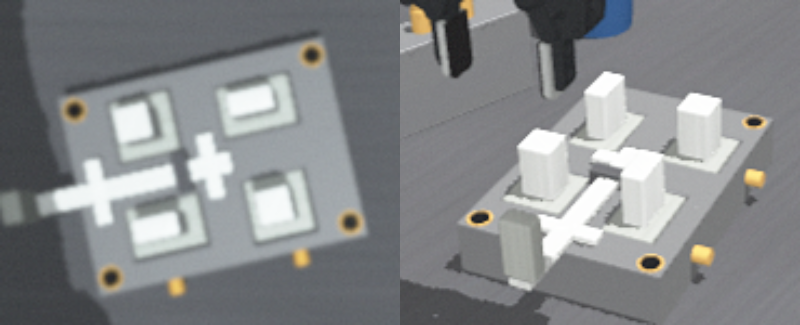

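All four bases are flush and the tabs are clear of them. Now I grip the handle and push the bar home.

Request:
drive_tool --pt "60 0 0 -0.9 0 0 0" --pt "60 0 0 -0.9 0 0 0" --pt "60 0 0 -0.9 0 0 0" --pt "60 0 0 -0.9 0 0 0" --pt "60 0 0 -0.9 0 0 0" --pt "60 0 0 -0.6 0 0 0" --pt "60 0 0 0 0 0 0" --pt "10 0 0 0 0 0 0" --pt "10 0 0 0 0 0 0" --pt "10 0 0 0 0 0 0" --pt "10 0 0 0 0 0 0" --pt "10 0 0 0 0 0 0" --pt "10 0 0 0 0 0 0" --pt "10 0 0 0 0 0 0"

```text
time: 40.07
tool_pos: [0.521, 0.2246, 0.0581]
orientation: [0.625, 0.781, 0.001, 0.001]
contact_force: [-1.4, -0.5, 5.4]
width: 0.0236
gripper_force: 59.7
```

Request:
drive_tool --pt "10 0.053 -0.234 0 0 0 0" --pt "10 0.053 -0.234 0 0 0 0" --pt "10 0.053 -0.234 0 0 0 0" --pt "10 0.053 -0.234 0 0 0 0" --pt "10 0.053 -0.234 0 0 0 0" --pt "10 0.053 -0.234 0 0 0 0" --pt "10 0.053 -0.234 0 0 0 0" --pt "10 0.053 -0.234 0 0 0 0" --pt "10 0 0 0 0 0 0" --pt "10 0 0 0 0 0 0"

```text
time: 40.9
tool_pos: [0.5307, 0.1816, 0.0581]
orientation: [0.625, 0.78, 0.003, -0.002]
contact_force: [-2.5, 11.1, 7.1]
width: 0.0233
gripper_force: 59.8
```

Request:
drive_tool --pt "10 0.03 -0.12 0 0 0 0" --pt "10 0.02 -0.1 0 0 0 0" --pt "10 0 0 0 0 0 0" --pt "10 0 0 0 0 0 0"

```text
time: 41.23
tool_pos: [0.5307, 0.1817, 0.0581]
orientation: [0.626, 0.78, 0.006, -0.005]
contact_force: [-7.3, 26.8, 6.4]
width: 0.0233
gripper_force: 59.7
```

At the hard stop: 27 N with no further motion. I relax, release and lift away.

Request:
drive_tool --pt "10 -0.06 0.28 0 0 0 0" --pt "45 0 0 0 0 0 0" --pt "45 0 0 0 0 0 0" --pt "45 0 0 0 0 0 0" --pt "45 0 0 0.3 0 0 0" --pt "45 0 0 0.9 0 0 0" --pt "45 0 0 0.9 0 0 0" --pt "45 0 0 0.9 0 0 0" --pt "45 0 0 0.9 0 0 0" --pt "45 0 0 0.9 0 0 0" --pt "45 0 0.8 0.5 0 0 0" --pt "45 0 0.8 0 0 0 0" --pt "45 0 0.8 0 0 0 0" --pt "45 0 0 0 0 0 0" --pt "45 0 0 0 0 0 0"

```text
time: 42.48
tool_pos: [0.5308, 0.2393, 0.1893]
orientation: [0.624, 0.781, -0.0, 0.0]
contact_force: [0.2, 0.0, 0.3]
width: 0.0448
gripper_force: 0.0
```

```bash
python3 - <<'E'
from m import *
meas([("handle",(.5305,.182,.0908,.223),rect(0,0,.024,.016,0),.05,.01)],"8")
cv2.imwrite("pics/c8.png",np.hstack([cv2.resize(cv2.imread("pics/top8.png")[180:310,180:340],(400,325)),cv2.resize(cv2.imread("pics/side8.png")[220:370,160:345],(400,325))]))
E
```

```text
handle 2 [529.8 184.4  90.2  12.5] 24.56
handle 1 [529.5 184.4  90.8  19.3] 15.53
handle 1 [529.4 184.8  90.8   7.5] 9.48
[0.53066264 0.23839185 0.18896617] [ 6.24863392e-01  7.80733910e-01 -5.27588164e-04  1.58061047e-04]
```

View pics/c8.png

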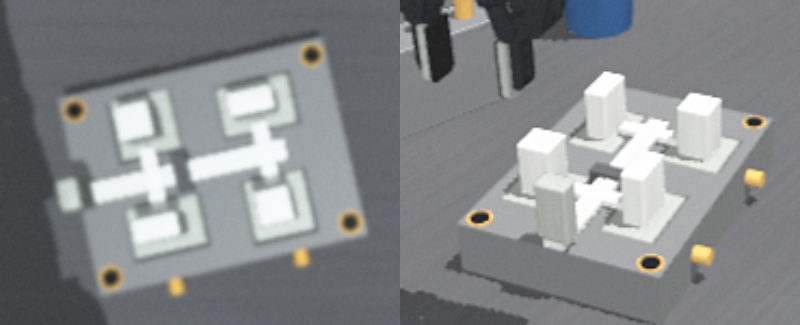

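The tabs cover all four inserts. To rule out any drag at release, I give the handle one extra push with shut fingers.

Request:
drive_tool --pt "0 -0.14 -0.49 0 0 0 0" --pt "0 -0.14 -0.49 0 0 0 0" --pt "0 0 0 0 0 0 0" --pt "0 0 0 -0.9 0 0 0" --pt "0 0 0 -0.9 0 0 0" --pt "0 0 0 -0.9 0 0 0" --pt "0 0 0 -0.9 0 0 0" --pt "0 0 0 -0.9 0 0 0" --pt "0 0 0 -0.4 0 0 0" --pt "0 0 0 0 0 0 0" --pt "0 0.035 -0.156 0 0 0 0" --pt "0 0.035 -0.156 0 0 0 0" --pt "0 0.035 -0.156 0 0 0 0" --pt "0 0.035 -0.156 0 0 0 0" --pt "0 0 0 0 0 0 0" --pt "0 0 0 0 0 0 0"

```text
time: 43.92
tool_pos: [0.5278, 0.2026, 0.0682]
orientation: [0.626, 0.78, 0.004, -0.001]
contact_force: [-1.8, 10.4, 1.4]
width: 0.0
gripper_force: 5.2
```

Request:
drive_tool --pt "0 0.02 -0.08 0 0 0 0" --pt "0 0.02 -0.08 0 0 0 0" --pt "0 0 0 0 0 0 0" --pt "0 0 0 0 0 0 0"

```text
time: 44.25
tool_pos: [0.5279, 0.2026, 0.0683]
orientation: [0.627, 0.779, 0.006, -0.004]
contact_force: [-4.0, 21.8, 0.9]
width: 0.0001
gripper_force: 10.9
```

The bar stands firm at its stop under 22 N. I back off along +y, rise and hand in.

Request:
drive_tool --pt "0 -0.12 0.5 0 0 0 0" --pt "0 -0.12 0.5 0 0 0 0" --pt "0 -0.12 0.5 0 0 0 0" --pt "0 0 0 0.8 0 0 0" --pt "0 0 0 0.8 0 0 0" --pt "0 0 0 0.8 0 0 0" --pt "0 0 0 0.8 0 0 0" --pt "0 0 0 0 0 0 0" --pt "0 0 0 0 0 0 0"

```text
time: 45.0
tool_pos: [0.5201, 0.2332, 0.1479]
orientation: [0.625, 0.781, 0.001, 0.001]
contact_force: [0.2, 0.0, 0.1]
width: 0.0
gripper_force: 0.0
```

```bash
python3 - <<'E'
from m import *
meas([("handle",(.5305,.184,.0908,.223),rect(0,0,.024,.016,0),.05,.01)],"9")
print(manip.finish_job())
E
```

```text
handle 2 [529.7 183.6  90.9  15.4] 24.79
handle 1 [529.7 183.6  90.8  21.9] 15.73
handle 1 [529.6 183.7  90.8   9.9] 9.55
[0.51853888 0.23270007 0.14579636] [ 6.24619617e-01  7.80928814e-01 -6.67067761e-04 -2.77185199e-04]
the job is handed in; nothing more can be done
None
```

I handed the job in at about 45 s: all four inserts measured fully home in pockets of their own shape, the lock bar was pushed to its home stop, and the robot was clear of everything; the hand-in returned no verdict.

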